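Twist the top sieve off a nested stack and weigh it

TASK

Take only the brass top sieve off the nested sieve stack and set it down gently, upright and centred, on the round pan of the balance, then let go. The steel sieve under it grips its skirt and would come up with a straight pull: work it loose by turning it to and fro while easing it up, so that the steel sieve stays down in the stand. Leave the other things on the bench where they are.

Things in the scene. Friction and masses are not known exactly. Their poses are not given: they have to be found in the camera images.
- pipette_stand: Obstacle to steer clear of: fixed black pipette stand on the left, a thin rod with a clamp and one pipette at its top, about 300 mm tall; its origin is at its foot on the bench.
- top_sieve: The brass sieve as a whole, 175 to 325 g; origin at the centre of its underside. Friction opposes the direction of sliding: while this sieve is being turned about its axis, to and fro, with a speed at the skirt about ten times the lifting speed, hardly any of the pull reaches the steel sieve; when the turning stops, it grips again.
- top_sieve_grip (a point): Point to grip: centre of the brass sieve's round frame, half-way up it. The frame is an open-topped drum, outer diameter 66 mm, 44 mm tall (22 mm above and below this point), wall 3 mm, wire mesh at its bottom. A skirt below it nests in the steel sieve. z points up. On the stack, keep the fingers from reaching more than 22 mm below this point: the steel sieve begins there.
- top_sieve_foot (a point): Centre of the flat underside of the brass sieve's skirt (52 mm in diameter, 16 mm long), 38 mm below its grip point; this end stands on the pan.
- lower_sieve_rim (a point): Centre of the steel sieve's top rim (62 mm outside, 57 mm mouth), on which the brass frame rests. Four spring shoes in the mouth, 4 to 12 mm below the rim, press on the brass skirt with about 4 N each; their friction (6 to 14 N in all) exceeds this sieve's weight, so a straight pull lifts both. The shoes let go after 12 mm of lift, the skirt is out after 16 mm. Sideways play about 2 mm.
- lower_sieve (a joint): Height in m by which the steel sieve (200 g) has risen from its seat in the stand: 0 seated, free to rise 0.03; it sinks back by its weight. Two ears in upright guide posts keep it from turning. The posts stand 40 to 52 mm either side of the stack's axis (stand's y), their tops 12 mm below the steel rim. It must not rise more than 0.006.
- sieve_stand: Grey base plate 150 x 130 mm bolted to the bench, with the pan, a fixed steel sieve and the guide posts; origin at the centre of its underside on the bench, z along the axis of the stack. The steel rim is 104 mm above the bench when seated and the brass sieve's top 148 mm.
- balance_pan_top (a point): Centre of the flat top of the balance's round steel pan, 100 mm in diameter, 60 mm above the bench. The pan is on a white balance 190 x 130 mm, 40 mm tall, fixed to the bench.
- balance_pan (a joint): How far the pan is pressed down, in m: 0 unloaded, springs back, about 4 N per mm, end stop at 0.009. The brass sieve alone presses it about 0.001; pressing it past 0.006 (some 24 N) overloads the balance.
- blue_lid_pot: Bystander: white pot with a blue lid, 68 mm wide, 62 mm tall; origin at the centre of its underside.
- green_rack: Bystander: green tube rack, 66 x 90 mm, 45 mm tall; origin at the centre of its underside.
- petri_dish: Bystander: reddish petri dish, 93 mm wide, 15 mm tall; origin at the centre of its underside.
- tape_roll: Bystander: blue roll of tape lying flat, 72 mm wide, 18 mm tall; origin at the centre of its underside.

How it is judged:
By the outcome, as a careful person would: the job done as asked, in the order asked, and still so for the second after the job is handed in, with the robot touching nothing.
It also fails if it takes over 64 s, if anything falls off the work surface, if the arm or the gripper's body presses on something with over 40 N, if the wrist force passes 120 N, or if a joint passes its speed limit or range.

ROBOT

A 7-joint arm with a two-finger parallel gripper is mounted at the origin on a cart in front of the work surface, level with it; the furniture and walls round the work are solid. World frame = base frame: x ahead of the robot, y to its left, z up, the work surface at z = 0. Lengths are in m, angles in rad, forces in N, time in s.
With the tool pointing down it reaches from about 0.4 to 0.9 m from the base axis. Payload 5.6 kg.
Tool frame: the origin (TCP) lies at the very end of the fingers, on their centre line; the grasp point (between the pads) lies 19 mm behind it (manip.grip_point_offset is the distance from the TCP to the grasp point, in m); z points along the fingers, y is the direction in which the jaws open and shut (so a half turn about z gives the same grasp; the last joint's range is limited). The gripper opens to 92 mm and grips with 3 to 60 N. Pads are 20 mm wide; open, the fingers measure 128 mm over their backs; the gripper's body (75 mm by 189 mm) begins 69 mm behind the grasp point.
Start: joints at [-1.346, 0.468, -0.012, 1.603, 0.006, 1.071, -0.056], TCP at [0.172, 0.627, 0.215] pointing down, gripper open.
Joint ranges: [-2.53, 2.53], [-0.31, 2.02], [-1.57, 1.55], [0.28, 2.44], [-1.29, 4.43], [0.15, 1.84], [-2.92, 2.92]. Speed limits (rad/s): [2.57, 2.57, 3.14, 3.14, 3.14, 3.14, 3.14].

INTERFACE

Orientations are given as a unit quaternion [x, y, z, w].
In Python, from workcell import manip gives the robot as it stands.
- The arm moves only by the shell command python3 -m jog 'ROWS' [FORCE]. ROWS is JSON, a list of rows, each a list of 5 numbers: the shift along the tool's x, y, z in mm, then the turn about the tool's z in degrees, then the opening in per cent of the stroke, from 0 (shut) to 100 (fully open). In form: [[tx, ty, tz, twist, jaw], ...]. A call has 1 to 8 rows; each row is the pose to reach, as a shift and turn from the pose commanded when the call began, along the tool's axes at that moment; what a row does not reach only later rows make up. A row lasts 1/10 s, in which the tool goes at most 50 mm and 8.59 degrees, less where a joint would pass 70% of its speed; a pose out of reach is approached as far as the arm can. A call with a gripper value outside its range is refused whole. The fingers move at their own pace and stop on an object; FORCE is the grip in N (left out, the last holds). Time passes only in rows, so rows that repeat a pose let the fingers close. It gives the time, the measured TCP pose, the force and the opening at its end, in the units of the state.
- manip.state(): the state, without advancing time (a new reading comes with each control period).
- manip.capture(name): name is "scene" or "side" or "wrist"; returns the picture (420x560x3 uint8, red, green, blue); there is no depth.
- manip.get_calibration(name): a dict with "vertical_fov" (degrees; the focal length in pixels is half the picture's height over the tangent of half this angle, whatever the lens; pixels are square), "cx", "cy" (the principal point, pixels), "world_to_cam" (4x4, takes a point from world to camera coordinates). Camera axes: x right, y up, looking along -z (the intrinsics and any distortion apply to the point x, -y, -z); pixel columns grow to the right and rows downward; lengths in m; the calibration is good to about 2 mm. The wrist camera is an equidistant fisheye: a pixel r from the principal point sees the ray r / f radians off the axis. A picture is of the moment at which its call begins: read the wrist's pose just before it. get_calibration takes no time and is no camera call; for the wrist camera it gives the pose at the moment of the call.
- manip.job_done(): hands the job in, once; it reports no verdict.
The state is a dict: "clock": time; "joints": joint angles; "qvel": joint speeds; "joint_efforts": joint torques, N m; "tcp_pos": TCP position; "orientation": TCP orientation; "contact_force": force on the tool from outside, world axes, zero at the start; "ft_torque": the same for the moment, N m; "grip_width": finger opening in m.
Only numpy, scipy, OpenCV 4.12 (cv2) and the standard library are available. Lean on these libraries where they do the work, as an engineer would, in place of code of your own. Each camera call takes 0.05 s, during which the arm holds its last target. There are 200 camera calls.

## Working session

There is one attempt and no reset: what is moved stays moved. The work goes in short steps, Python scripts to look and compute and a shell command to move; the robot and the scene stay as the last step left them, time stands still between calls to the robot, and variables do not carry over. Pictures are saved under pics/ and viewed, about 8 in all and at most 12, crops included, and the job is handed in when it is done.

```bash
mkdir -p pics
python3 - <<'E'
from workcell import manip
import cv2,numpy as np
print(manip.state())
a=manip.capture("scene");b=manip.capture("side")
np.save("a.npy",a);np.save("b.npy",b)
cv2.imwrite("pics/1.png",a[:,:,::-1]);cv2.imwrite("pics/2.png",b[:,:,::-1])
for n in("scene","side"):print(manip.get_calibration(n))
E
```

```text
{'clock': 0.0, 'joints': array([-1.34597425,  0.46833308, -0.01162578,  1.60360904,  0.00601915,
        1.07135523, -0.05626848]), 'qvel': array([-4.43506084e-04, -1.31767319e-03, -1.32079555e-04,  7.51577605e-04,
       -9.38532499e-05,  1.36088811e-03,  7.29310335e-04]), 'joint_efforts': array([-5.98773255e-06, -5.20564806e+01, -1.25157399e-02, -2.43758529e+01,
       -5.67113282e-02,  1.72019878e-02,  1.53461924e-04]), 'tcp_pos': array([0.17192074, 0.62627071, 0.21367499]), 'orientation': array([ 1.33512541e-01,  9.91046772e-01, -8.33662822e-04, -4.91582204e-05]), 'contact_force': array([-0.24752426, -0.83354123,  1.2410497 ]), 'ft_torque': array([ 0.00317515, -0.05940649, -0.04758837]), 'grip_width': 0.09207733106714248}
{'vertical_fov': 47.75288363895376, 'cx': 283.2741334321039, 'cy': 213.26989231231562, 'world_to_cam': array([[ 0.80870865, -0.58819182,  0.00455025, -0.38001397],
       [ 0.44518258,  0.61710378,  0.64884158, -0.35175078],
       [-0.38445129, -0.5226981 ,  0.76090992, -0.95586669],
       [ 0.        ,  0.        ,  0.        ,  1.        ]])}
{'vertical_fov': 50.992714240657186, 'cx': 282.20425974193637, 'cy': 207.72685315126296, 'world_to_cam': array([[-0.99963169,  0.0192339 ,  0.0191454 ,  0.51864911],
       [ 0.0109727 , -0.35878385,  0.93335617, -0.0528363 ],
       [ 0.02482114,  0.93322248,  0.35844066, -1.17933041],
       [ 0.        ,  0.        ,  0.        ,  1.        ]])}
```

View pics/1.png

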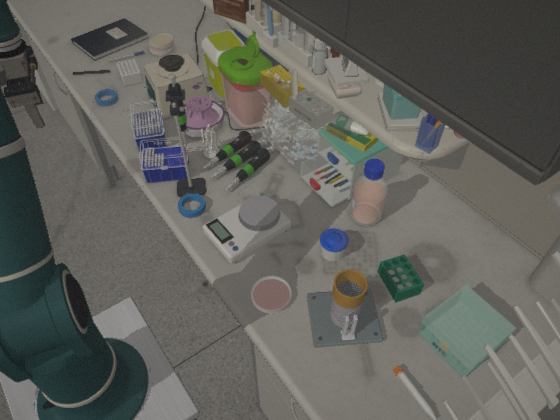

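View pics/2.png

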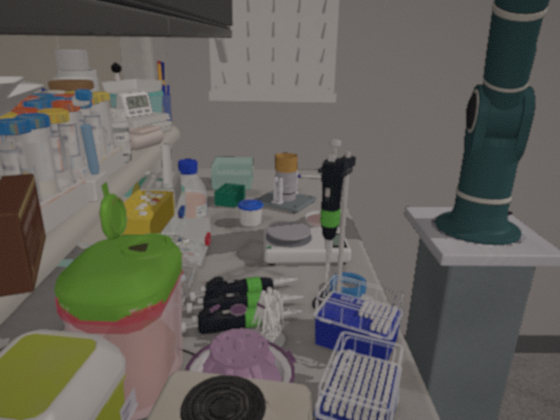

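```bash
cat > h.py <<'E'
from workcell import manip
import cv2,numpy as np
def ray(c,u,v,fish=False):
    f=210/np.tan(np.radians(c["vertical_fov"]/2)); x=(u-c["cx"])/f; y=(v-c["cy"])/f
    if fish:
        r=np.hypot(x,y); s=np.sin(r)/max(r,1e-9); d=np.array([x*s,-y*s,-np.cos(r)])
    else: d=np.array([x,-y,-1.])
    M=np.array(c["world_to_cam"]);R=M[:3,:3]
    return -R.T@M[:3,3],R.T@d
def onz(c,u,v,z,fish=False):
    o,d=ray(c,u,v,fish); return (o+d*(z-o[2])/d[2])
def proj(c,p):
    f=210/np.tan(np.radians(c["vertical_fov"]/2));q=np.array(c["world_to_cam"])@np.r_[p,1]
    return c["cx"]+f*q[0]/-q[2], c["cy"]-f*q[1]/-q[2]
E
python3 - <<'E'
from h import *
a=np.load("a.npy");b=np.load("b.npy")
for n,im,hi in(("scene",a,None),("side",b,None)):
    c=manip.get_calibration(n)
    h=cv2.cvtColor(im,cv2.COLOR_RGB2HSV)
    m=cv2.inRange(h,(8,110,80),(25,255,255))
    k,l,s,ce=cv2.connectedComponentsWithStats(m)
    for i in range(1,k):
        if s[i,4]>60:print(n,s[i],ce[i])
c=manip.get_calibration("scene")
for nm,u,v,z in(("sieve top",350,281,.148),("pan",261,211,.06),("stand L",308,292,.0),("standfront L",315,343,0),("stand R",384,341,0),("blue lid",334,239,.062),("pipette foot",190,188,0),("petri",271,294,.015),("rack",401,273,.045),("bottle",370,205,0.05)):
    print(nm,onz(c,u,v,z).round(3))
o=np.hstack([cv2.resize(a[180:360,195:425],None,fx=3.4,fy=3.4,interpolation=2)])
cv2.imwrite("pics/3.png",o[:600,:800,::-1])
E
```

```text
scene [261  65  31  43 734] [276.9359673   83.88419619]
scene [333 270  34  38 754] [349.14323607 288.24005305]
side [ 49  81  43  15 371] [69.76549865 85.59568733]
side [ 92  92  17  12 145] [99.68275862 96.44137931]
side [ 16 102  63  21 473] [ 53.65539112 111.5243129 ]
side [  0 109  19   9  74] [ 10.17567568 114.08108108]
side [276 153  21  19 370] [285.93783784 162.31081081]
side [ 124  189   50   45 1512] [148.54563492 213.03306878]
side [ 68 312  64  10  72] [ 98.84722222 318.66666667]
sieve top [ 0.509 -0.172  0.148]
pan [0.509 0.149 0.06 ]
stand L [ 0.485 -0.077  0.   ]
standfront L [ 0.42  -0.185  0.   ]
stand R [ 0.543 -0.269  0.   ]
blue lid [ 0.599 -0.026  0.062]
pipette foot [ 0.424  0.377 -0.   ]
petri [ 0.408 -0.038  0.015]
rack [ 0.67  -0.182  0.045]
bottle [0.751 0.01  0.05 ]
```

View pics/3.png

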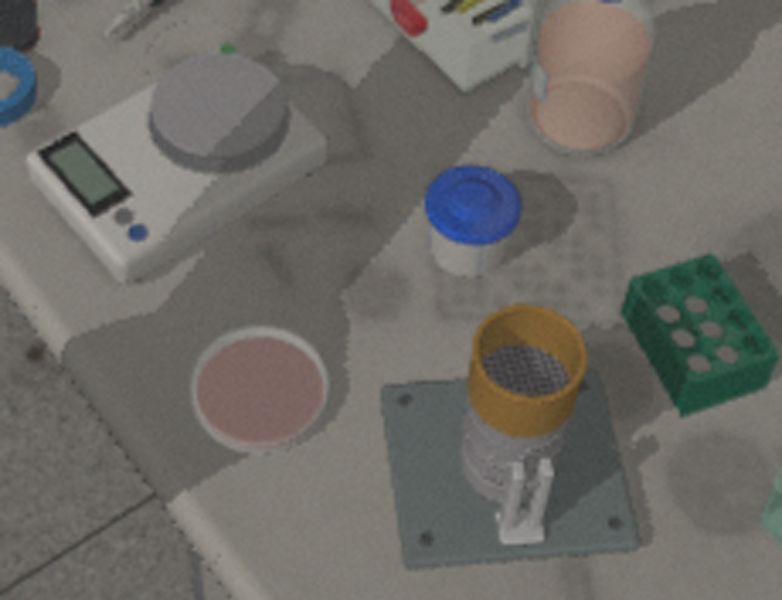

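Brass rim ellipse centre is at about (350,285) in the scene picture and pan centre at (259,211). The pipette stand foot is at (190,188). I'll move over the stack, passing the stand on the robot's side, then measure with the wrist camera.

```bash
python3 -m jog '[[-140,-216,-20,0,100],[-140,-216,-20,0,100],[-140,-216,-20,0,100],[-140,-216,-20,0,100],[-140,-216,-20,0,100],[-140,-216,-20,0,100]]' 35
python3 -m jog '[[-232,-278,0,0,100],[-232,-278,0,0,100],[-232,-278,0,0,100],[-232,-278,0,0,100],[-232,-278,0,0,100],[-232,-278,0,0,100],[-232,-278,0,0,100],[-232,-278,0,0,100]]'
python3 - <<'E'
from h import *
s=manip.state();print(s["joints"].round(2),s["tcp_pos"],s["orientation"].round(4))
E
```

```text
clock: 0.7
tcp_pos: [0.2518, 0.3764, 0.2347]
orientation: [0.137, 0.991, -0.001, 0.0]
contact_force: [0.8, 0.3, -1.3]
grip_width: 0.092
clock: 1.5
tcp_pos: [0.4017, 0.0479, 0.2349]
orientation: [0.137, 0.991, -0.0, 0.001]
contact_force: [-0.3, 0.7, 0.3]
grip_width: 0.092
[-0.67 -0.01  0.47  2.16  0.01  0.98  1.1 ] [0.40172528 0.04789088 0.23493797] [ 1.369e-01  9.906e-01 -3.000e-04  8.000e-04]
```

```bash
python3 -m jog '[[-161,-184,0,60,100],[-161,-184,0,60,100],[-161,-184,0,60,100],[-161,-184,0,60,100],[-161,-184,0,60,100],[-161,-184,0,60,100],[-161,-184,0,60,100],[-161,-184,0,60,100]]'
python3 - <<'E'
from h import *
c=manip.get_calibration("wrist");s=manip.state()
w=manip.capture("wrist")
np.save("w.npy",w);import pickle;pickle.dump((c,s),open("w.pkl","wb"))
print(s["joints"].round(2),s["tcp_pos"],s["orientation"].round(4),c)
cv2.imwrite("pics/4.png",cv2.resize(w,(800,600))[:,:,::-1])
E
```

```text
clock: 2.3
tcp_pos: [0.5069, -0.1679, 0.234]
orientation: [0.611, 0.791, -0.001, -0.0]
contact_force: [-0.5, 0.4, 0.1]
grip_width: 0.0918
[-0.4   0.3   0.8   1.91 -0.25  1.04  0.76] [ 0.50688861 -0.16793594  0.2340019 ] [ 6.113e-01  7.914e-01 -7.000e-04 -2.000e-04] {'vertical_fov': 65.70646984690485, 'cx': 271.01208680176455, 'cy': 208.32061325159316, 'world_to_cam': array([[ 0.96770761,  0.2520729 , -0.0011067 , -0.44864948],
       [-0.24503467,  0.93963932, -0.238822  ,  0.31592324],
       [-0.05916066,  0.23138105,  0.97106273, -0.33983361],
       [ 0.        ,  0.        ,  0.        ,  1.        ]])}
```

View pics/4.png

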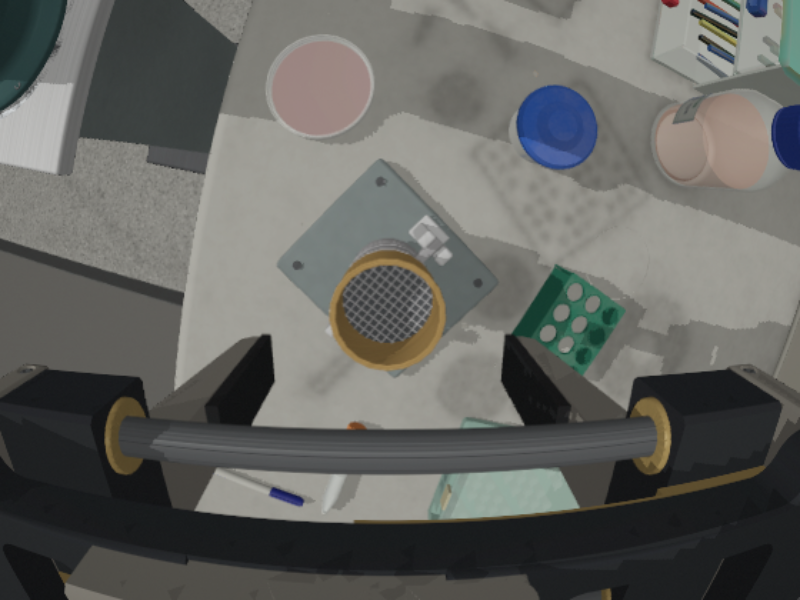

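```bash
cat >> h.py <<'E'
def circ(P):
    A=np.c_[2*P[:,:2],np.ones(len(P))];s=np.linalg.lstsq(A,(P[:,:2]**2).sum(1),rcond=None)[0]
    r=np.sqrt(s[2]+s[0]**2+s[1]**2);e=abs(np.hypot(*(P[:,:2]-s[:2]).T)-r)
    return s[:2],r,e
def robust(P,n=6):
    for _ in range(n):
        c,r,e=circ(P); P=P[e<max(.0012,1.5*np.median(e))]
    return c.round(4),round(r,4),len(P)
def brass(im,c,z,fish,lo=(8,110,60)):
    h=cv2.cvtColor(im,cv2.COLOR_RGB2HSV);m=cv2.inRange(h,lo,(26,255,255))
    m=cv2.morphologyEx(m,cv2.MORPH_CLOSE,np.ones((3,3)))
    return m
def tool(s,d):
    from scipy.spatial.transform import Rotation as R
    return (R.from_quat(s["orientation"]).inv().apply(d)*1000).round(1)
E
python3 - <<'E'
from h import *
import pickle
c,s=pickle.load(open("w.pkl","rb"));w=np.load("w.npy")
print("cam",ray(c,0,0)[0])
m=brass(w,c,.148,True)
k,l,st,ce=cv2.connectedComponentsWithStats(m)
i=[i for i in range(1,k) if 220<ce[i][0]<320 and 150<ce[i][1]<270 and st[i,4]>100];print([st[j] for j in i])
mm=(l==max(i,key=lambda j:st[j,4])).astype(np.uint8)
ct=max(cv2.findContours(mm,cv2.RETR_EXTERNAL,cv2.CHAIN_APPROX_NONE)[0],key=len)[:,0]
P=np.array([onz(c,u,v,.148,True) for u,v in ct]);print("wrist",robust(P))
a=np.load("a.npy");cs=manip.get_calibration("scene")
# scene hint: rim ellipse extremes
for u,v in((332.9,283.5),(367.6,284.5),(350.3,269.7)):print(onz(cs,u,v,.148).round(4))
for n in(np.array([proj(cs,np.r_[.509,-.172,.148])]),):print(n)
# pan in scene
h=cv2.cvtColor(a,cv2.COLOR_RGB2HSV);print(h[205:220:5,240:280:6].tolist())
E
```

```text
cam [ 0.49146889 -0.10513047  0.40495266]
[array([ 231,  176,   81,   83, 2424], dtype=int32)]
wrist (array([ 0.5096, -0.1761]), np.float64(0.0333), 134)
[ 0.4774 -0.1566  0.148 ]
[ 0.5318 -0.1989  0.148 ]
[ 0.5272 -0.1522  0.148 ]
[[349.99088187 280.88894258]]
[[[9, 12, 144], [8, 8, 121], [173, 8, 124], [8, 8, 124], [173, 8, 121], [173, 8, 121], [20, 8, 100]], [[8, 8, 124], [12, 10, 122], [173, 8, 122], [160, 6, 119], [0, 6, 121], [8, 9, 113], [15, 5, 101]], [[0, 9, 119], [0, 8, 121], [8, 9, 119], [20, 6, 121], [12, 10, 122], [10, 8, 100], [170, 8, 98]]]
```

```bash
python3 -m jog '[[-9,0.5,30,0,100],[-9,0.5,64,0,100],[-9,0.5,64,0,100],[-9,0.5,64,0,100]]'
cat >> h.py <<'E'
def look(z,name):
    c=manip.get_calibration("wrist");s=manip.state();w=manip.capture("wrist")
    cv2.imwrite(name,cv2.resize(w,(800,600))[:,:,::-1]);np.save("w.npy",w)
    m=brass(w,c,z,True);k,l,st,ce=cv2.connectedComponentsWithStats(m[:265])
    j=1+np.argmax(st[1:,4]);mm=(l==j).astype(np.uint8)
    ct=max(cv2.findContours(mm,cv2.RETR_EXTERNAL,cv2.CHAIN_APPROX_NONE)[0],key=len)[:,0]
    ct=ct[ct[:,1]<262]
    r=robust(np.array([onz(c,u,v,z,True) for u,v in ct]));print("brass",r,st[j])
    print("tcp",s["tcp_pos"].round(4),"tool shift mm",tool(s,np.r_[r[0]-s["tcp_pos"][:2],0]),"j",s["joints"].round(2),"F",s["contact_force"].round(1),"g",s["grip_width"],s["clock"])
E
python3 -c "
from h import *
look(.148,'pics/5.png')"
```

```text
clock: 2.75
tcp_pos: [0.5094, -0.1764, 0.1709]
orientation: [0.61, 0.792, -0.0, -0.0]
contact_force: [0.0, 0.4, 0.0]
grip_width: 0.0918
brass (array([ 0.5088, -0.1738]), np.float64(0.0336), 125) [ 218  175  105   90 3422]
tcp [ 0.5094 -0.1764  0.1709] tool shift mm [2.7 0.1 0. ] j [-0.33  0.4   0.75  1.95 -0.34  0.92  0.85] F [0.  0.4 0. ] g 0.09180509676519201 2.75
```

```bash
python3 -m jog '[[1.5,0,30,0,100],[1.5,0,61,0,100],[1.5,0,61,0,100],[1.5,0,61,0,100]]'
python3 -m jog '[[0,0,0,0,60],[0,0,0,0,60],[0,0,0,0,60],[0,0,0,0,60],[0,0,0,0,60],[0,0,0,0,60]]' 35
python3 - <<'E'
from h import *
s=manip.state();w=manip.capture("wrist");np.save("w.npy",w)
print(s)
cv2.imwrite("pics/6.png",cv2.resize(w,(800,600))[:,:,::-1])
E
```

```text
clock: 3.2
tcp_pos: [0.5098, -0.1755, 0.1111]
orientation: [0.611, 0.792, 0.0, 0.001]
contact_force: [0.3, 0.2, 0.3]
grip_width: 0.0921
clock: 3.8
tcp_pos: [0.5088, -0.1755, 0.1104]
orientation: [0.611, 0.791, 0.0, -0.0]
contact_force: [-2.5, 0.8, 6.4]
grip_width: 0.0645
{'clock': 3.8, 'joints': array([-0.27627777,  0.48649768,  0.69481214,  1.99703407, -0.42845235,
        0.80614201,  0.91995856]), 'qvel': array([ 0.00074279,  0.00091456,  0.00014749,  0.00055386, -0.00130524,
        0.0022533 , -0.00080939]), 'joint_efforts': array([ -0.42048675, -37.89776444,   6.60972565, -18.03747475,
        -0.26964949,  -0.69967657,   0.14990397]), 'tcp_pos': array([ 0.5087543 , -0.17547577,  0.1104041 ]), 'orientation': array([ 6.11467933e-01,  7.91269171e-01,  2.16826479e-04, -1.39435469e-04]), 'contact_force': array([-2.53138627,  0.76305252,  6.35254605]), 'ft_torque': array([ 0.0104818 ,  0.7347837 , -0.11708117]), 'grip_width': 0.06448036682251773}
```

View pics/6.png

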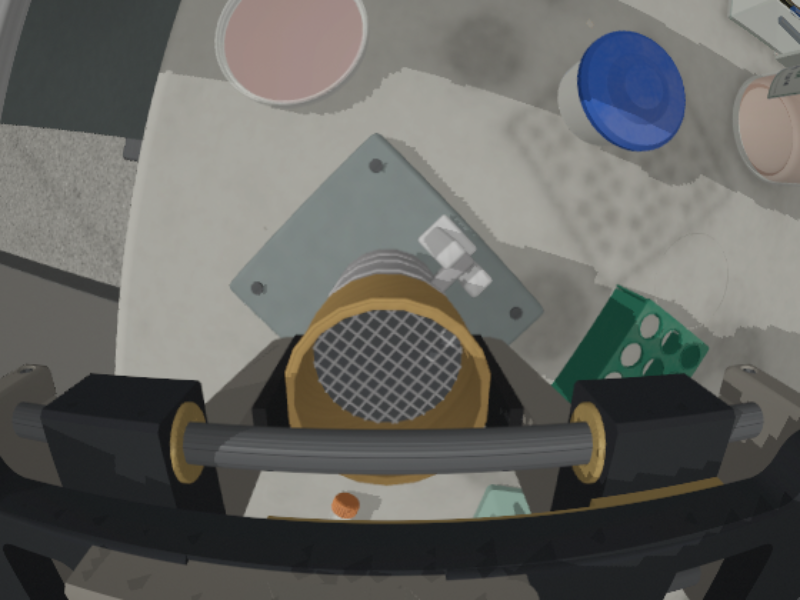

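Fingers are seated either side of the brass rim, rim centred between the pads at about (390,390), and clear of the steel sieve. Now the to-and-fro turning with a slow lift.

```bash
python3 -m jog '[[0,0,0,-8,60],[0,0,-0.2,-16,60],[0,0,-0.5,-24,60],[0,0,-0.8,-32,60],[0,0,-0.8,-24,60],[0,0,-1.1,-16,60],[0,0,-1.4,-8,60],[0,0,-1.7,0,60]]' 40
python3 -c "
from h import *
s=manip.state();print(s['ft_torque'].round(2),s['joints'].round(2))"
```

```text
clock: 4.65
tcp_pos: [0.5086, -0.1752, 0.1111]
orientation: [0.613, 0.79, -0.0, -0.0]
contact_force: [-0.9, -0.8, -3.8]
grip_width: 0.0642
[-0.24  0.08  0.21] [-0.28  0.49  0.7   2.   -0.43  0.81  0.91]
```

```bash
python3 -m jog '[[0,0,-0.3,8,60],[0,0,-0.6,16,60],[0,0,-0.9,24,60],[0,0,-1.2,32,60],[0,0,-1.2,24,60],[0,0,-1.5,16,60],[0,0,-1.8,8,60],[0,0,-2.1,0,60]]'
python3 -m jog '[[0,0,-0.3,-8,60],[0,0,-0.6,-16,60],[0,0,-0.9,-24,60],[0,0,-1.2,-32,60],[0,0,-1.2,-24,60],[0,0,-1.5,-16,60],[0,0,-1.8,-8,60],[0,0,-2.1,0,60]]'
python3 - <<'E'
from h import *
s=manip.state();w=manip.capture("wrist");np.save("w.npy",w)
print(s['ft_torque'].round(2),s['tcp_pos'])
a=manip.capture("side");b=manip.capture("scene")
o=np.hstack([cv2.resize(w[140:270,200:360],(500,406)),cv2.resize(a[140:220,260:320],(300,406))])
cv2.imwrite("pics/7.png",o[:,:,::-1])
E
```

```text
clock: 5.45
tcp_pos: [0.5087, -0.1752, 0.1131]
orientation: [0.609, 0.793, -0.0, -0.0]
contact_force: [0.4, -0.3, -3.9]
grip_width: 0.0649
clock: 6.25
tcp_pos: [0.5085, -0.1753, 0.1153]
orientation: [0.613, 0.79, -0.0, -0.0]
contact_force: [0.5, -0.8, -3.5]
grip_width: 0.0647
[-0.26  0.01  0.23] [ 0.50854305 -0.17528632  0.11527326]
```

View pics/7.png

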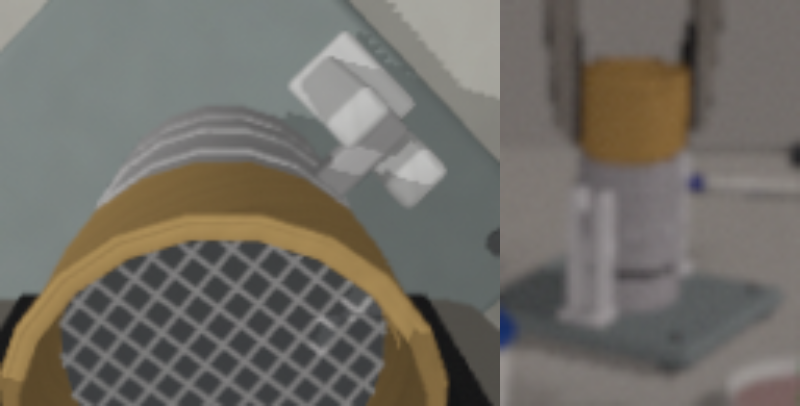

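Run:
```python
from h import *
a0=np.load("b.npy");a=manip.capture("side");s0=np.load("a.npy");s=manip.capture("scene")
f=lambda x:cv2.resize(x[145:220,260:315],(290,396),interpolation=cv2.INTER_CUBIC)
g=lambda x:cv2.resize(x[265:350,320:380],(100,142))
cv2.imwrite("pics/8.png",np.hstack([f(a0),f(a),cv2.resize(s[265:350,320:380],(220,396))])[:,:,::-1])
# column profile
for im in(a0,a): print(im[175:212,288:294].mean((1,2)).round(0).astype(int).tolist())
```

```text
[116, 117, 117, 115, 114, 115, 116, 116, 116, 118, 118, 117, 115, 116, 117, 118, 117, 106, 89, 92, 110, 117, 120, 118, 115, 108, 98, 91, 89, 88, 88, 87, 87, 84, 80, 78, 76]
[118, 117, 118, 116, 115, 116, 117, 117, 118, 120, 120, 118, 117, 117, 119, 119, 118, 108, 91, 93, 112, 120, 120, 120, 118, 110, 99, 91, 91, 90, 90, 89, 88, 85, 82, 78, 77]
```

View pics/8.png

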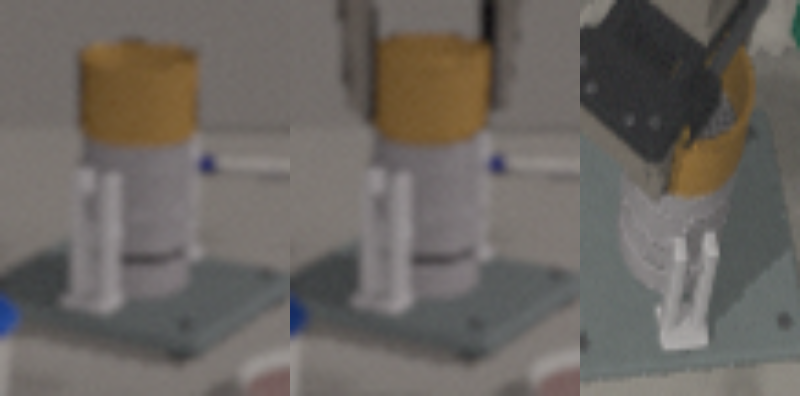

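The steel sieve's seam sits at the same rows as before, so it stayed seated. The brass top rose about 5 mm. Continuing.

```bash
python3 -m jog '[[0,0,-0.2,8,60],[0,0,-0.5,16,60],[0,0,-0.8,24,60],[0,0,-1.1,32,60],[0,0,-1.1,24,60],[0,0,-1.4,16,60],[0,0,-1.7,8,60],[0,0,-2.0,0,60]]'
python3 -m jog '[[0,0,-0.3,-8,60],[0,0,-0.6,-16,60],[0,0,-0.9,-24,60],[0,0,-1.2,-32,60],[0,0,-1.2,-24,60],[0,0,-1.5,-16,60],[0,0,-1.8,-8,60],[0,0,-2.1,0,60]]'
python3 -m jog '[[0,0,-0.3,8,60],[0,0,-0.6,16,60],[0,0,-0.9,24,60],[0,0,-1.2,32,60],[0,0,-1.2,24,60],[0,0,-1.5,16,60],[0,0,-1.8,8,60],[0,0,-2.1,0,60]]'
python3 -m jog '[[0,0,-0.3,-8,60],[0,0,-0.6,-16,60],[0,0,-0.9,-24,60],[0,0,-1.2,-32,60],[0,0,-1.2,-24,60],[0,0,-1.5,-16,60],[0,0,-1.8,-8,60],[0,0,-2.1,0,60]]'
python3 -c "
from h import *
s=manip.state();print(s['ft_torque'].round(2),s['tcp_pos'])
a=manip.capture('side');print(a[175:212,288:294].mean((1,2)).round(0).astype(int).tolist())"
```

```text
clock: 7.3
tcp_pos: [0.5087, -0.1752, 0.1174]
orientation: [0.608, 0.794, 0.0, -0.0]
contact_force: [-0.1, -1.4, -5.1]
grip_width: 0.0646
clock: 8.1
tcp_pos: [0.5087, -0.1752, 0.1196]
orientation: [0.612, 0.791, -0.0, -0.0]
contact_force: [0.2, -1.1, -3.4]
grip_width: 0.0643
clock: 8.9
tcp_pos: [0.5087, -0.1752, 0.1216]
orientation: [0.608, 0.794, 0.0, -0.0]
contact_force: [-0.6, -0.2, -4.1]
grip_width: 0.0646
clock: 9.7
tcp_pos: [0.5088, -0.175, 0.1238]
orientation: [0.612, 0.791, 0.0, -0.0]
contact_force: [0.3, -0.3, -3.2]
grip_width: 0.0645
[-0.08  0.04 -0.03] [ 0.50880429 -0.1750301   0.12382586]
[116, 117, 118, 116, 116, 116, 116, 117, 118, 119, 120, 119, 117, 118, 118, 119, 118, 108, 90, 94, 111, 120, 121, 120, 118, 110, 99, 91, 90, 90, 90, 88, 88, 85, 82, 78, 78]
```

```bash
python3 -m jog '[[0,0,-0.5,8,60],[0,0,-1.2,16,60],[0,0,-2,24,60],[0,0,-3,16,60],[0,0,-6,8,60],[0,0,-10,0,60],[0,0,-16,0,60],[0,0,-24,0,60]]'
python3 -m jog '[[0,0,-20,0,60],[0,0,-40,0,60],[0,0,-40,0,60],[0,0,-40,0,60]]'
python3 - <<'E'
from h import *
print(manip.state()['joints'].round(2))
a=manip.capture('side');print(a[175:212,288:294].mean((1,2)).round(0).astype(int).tolist())
s=manip.state();print(tool(s,np.array([.509,.09,0])-s['tcp_pos']))
cs=manip.get_calibration("scene");im=np.load("a.npy")
g=cv2.GaussianBlur(cv2.cvtColor(im,cv2.COLOR_RGB2GRAY),(3,3),0)
# bright->dark balance boundary: pan darker than balance
x0,y0=proj(cs,np.r_[.509,.149,.06]);print(x0,y0,g[190:235:3,225:295:4])
E
```

```text
clock: 10.55
tcp_pos: [0.5086, -0.1752, 0.1481]
orientation: [0.612, 0.791, 0.0, -0.0]
contact_force: [0.2, 0.0, -2.8]
grip_width: 0.0648
clock: 10.95
tcp_pos: [0.509, -0.1749, 0.1878]
orientation: [0.611, 0.791, 0.0, 0.0]
contact_force: [-0.6, 0.0, -3.1]
grip_width: 0.0644
[-0.34  0.37  0.76  1.94 -0.31  0.95  0.82]
[115, 116, 118, 115, 115, 116, 116, 117, 118, 119, 120, 118, 116, 116, 118, 119, 118, 108, 90, 93, 111, 119, 120, 120, 117, 110, 98, 92, 89, 90, 89, 88, 88, 86, 81, 78, 77]
[255.9  67.5 187.3]
260.93190627246395 210.97506073752854 [[122 110  97 122 120 126 126 127 127 120 109 104 108 110 122 124 125 125]
 [122 118 124 122 123 125 123 124 125 100 106 105 103 114 122 123 124 123]
 [122 124 124 123 121 116 114 119 119 112 115 103  90 101 122 123 121 120]
 [126 126 126 124 121 111 119 119 117 118 116 116 101  99 104 102 115 116]
 [127 126 126 124 124 121 118 120 119 119 119 118 118  98  97  94  94  95]
 [127 127 126 130 125 120 119 119 119 119 118 119 117  99  97  97  97  96]
 [128 127 138 149 120 121 121 119 118 119 118 119 101  98  98  99  99  96]
 [128 145 150 148 120 119 119 119 118 119 118 110  98  98 106 100 100  96]
 [149 150 150 144 118 119 120 118 118 118 116  99  98  92 112 104  99  95]
 [150 150 151 143 111 120 119 120 119 117 100  99  99  82 116 115 101  97]
 [150 150 151 150  91 118 119 118 119 103  96  97  90  82 115 116 114  96]
 [150 151 150 150 119  94 118 119 112  97  97  89  79 104 116 120 112  95]
 [129 151 151 151 149 104  92  97  92  86  81  80  96 118 118 110 105  87]
 [ 67 148 152 150 151 148 119  98  96  83  86 104 118 118 109 103  95  94]
 [ 97  95 151 151 151 150 148 147 132 115 117 119 116 109 105  94  97  96]]
```

```bash
python3 -m jog '[[20,5,0,0,60],[55,14,0,0,60],[95,25,0,0,60],[135,35,0,0,60],[170,44,0,0,60],[200,52,0,0,60],[218,57,0,0,60],[227,59,0,0,60]]'
python3 - <<'E'
from h import *
import pickle
c=manip.get_calibration("wrist");s=manip.state();w=manip.capture("wrist");np.save("w.npy",w);pickle.dump((c,s),open("w.pkl","wb"))
print(s['tcp_pos'],s['joints'].round(2))
cv2.imwrite("pics/9.png",cv2.resize(w,(800,600))[:,:,::-1])
E
```

```text
clock: 11.8
tcp_pos: [0.5078, 0.0615, 0.1866]
orientation: [0.61, 0.792, -0.001, -0.001]
contact_force: [-0.3, -0.7, -3.3]
grip_width: 0.0645
[0.50776486 0.06149312 0.18662976] [-0.77  0.31  0.7   2.   -0.25  0.92  0.32]
```

View pics/9.png

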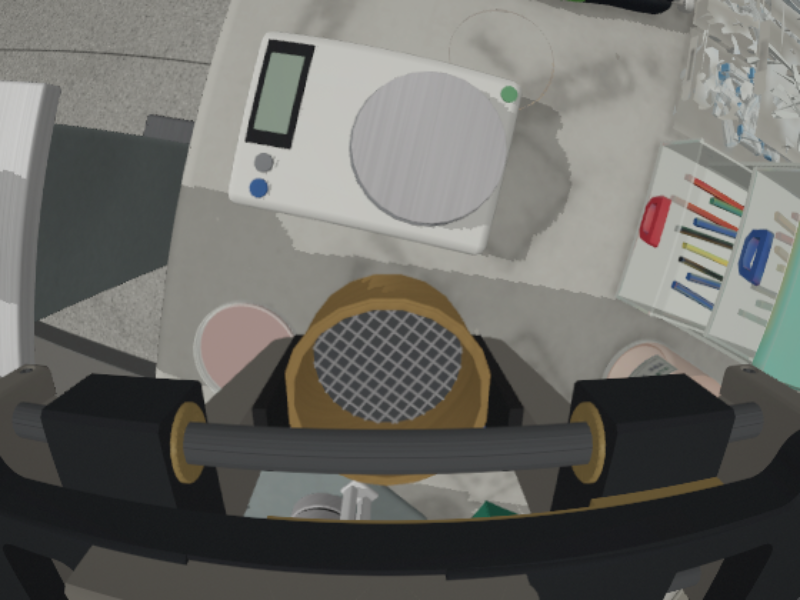

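Run:
```python
from h import *
import pickle
c,s=pickle.load(open("w.pkl","rb"));w=np.load("w.npy")
P=np.array([onz(c,u*.7,v*.7,.06,True) for u,v in((350,150),(373,97),(430,71),(485,92),(507,140),(497,185),(428,222),(380,203))])
print(circ(P)[0],circ(P)[1],(circ(P)[2]*1e3).round(1))
e=cv2.Canny(cv2.GaussianBlur(cv2.cvtColor(w,cv2.COLOR_RGB2GRAY),(3,3),0),25,60)
c0=circ(P)[0];v,u=np.nonzero(e[:175]);Q=np.array([onz(c,a,b,.06,True) for a,b in zip(u,v)])
d=np.hypot(*(Q[:,:2]-c0).T);Q=Q[abs(d-.05)<.004];print(len(Q),robust(Q))
z=s['tcp_pos'][2]+.148-.1104
m=brass(w,c,z,True);k,l,st,ce=cv2.connectedComponentsWithStats(m);j=[i for i in range(1,k) if 230<ce[i][0]<310 and 190<ce[i][1]<300];j=max(j,key=lambda i:st[i,4])
print(st[j])
# rim outer points read by eye from pic 9 (800 px): left, right, top, upper-left/right, bottom
R=np.array([onz(c,a*.7,b*.7,z,True) for a,b in((288,378),(489,378),(390,298),(325,319),(455,319),(390,484),(352,477),(428,477))])
r=circ(R);print("brass",r[0],r[1],(r[2]*1e3).round(1),"rel tcp",tool(s,np.r_[r[0]-s['tcp_pos'][:2],0]))
print("to go tcp-based",tool(s,np.r_[robust(Q)[0]-s['tcp_pos'][:2],0]))
```

```text
[0.5119448  0.15660552] 0.049728666782636204 [1.7 1.4 0.5 0.9 0.1 0.2 0.4 0.4]
538 (array([0.5107, 0.1551]), np.float64(0.0506), 287)
[ 199  193  145  107 6010]
brass [0.5095549  0.06023708] 0.03315160907432994 [0.3 0.6 0.3 0.  0.3 0.2 0.1 0.2] rel tcp [-1.7  1.4 -0. ]
to go tcp-based [89.7 26.8 -0. ]
```

```bash
python3 -m jog '[[20,5,0,0,60],[50,14,0,0,60],[75,21,0,0,60],[91,25.5,0,0,60],[91,25.5,25,0,60],[91,25.5,50,0,60],[91,25.5,75,0,60],[91,25.5,85,0,60]]'
python3 -m jog '[[0,0,5,0,60],[0,0,8,0,60],[0,0,8,0,60]]'
python3 - <<'E'
from h import *
import pickle
c=manip.get_calibration("wrist");s=manip.state();w=manip.capture("wrist");np.save("w.npy",w);pickle.dump((c,s),open("w.pkl","wb"))
print(s['tcp_pos'],s['contact_force'].round(1))
a=manip.capture("side")
cv2.imwrite("pics/10.png",np.hstack([cv2.resize(w,(560,420)),cv2.resize(a[175:275,255:312],(240,420))])[:,:,::-1])
E
```

```text
clock: 12.65
tcp_pos: [0.5089, 0.152, 0.1005]
orientation: [0.612, 0.791, -0.002, -0.001]
contact_force: [-0.6, -0.5, -2.8]
grip_width: 0.0644
clock: 12.95
tcp_pos: [0.5108, 0.1536, 0.0953]
orientation: [0.611, 0.791, 0.0, 0.0]
contact_force: [0.2, -0.5, -2.4]
grip_width: 0.0647
[0.51083401 0.15364733 0.09531436] [ 0.2 -0.5 -2.4]
```

View pics/10.png

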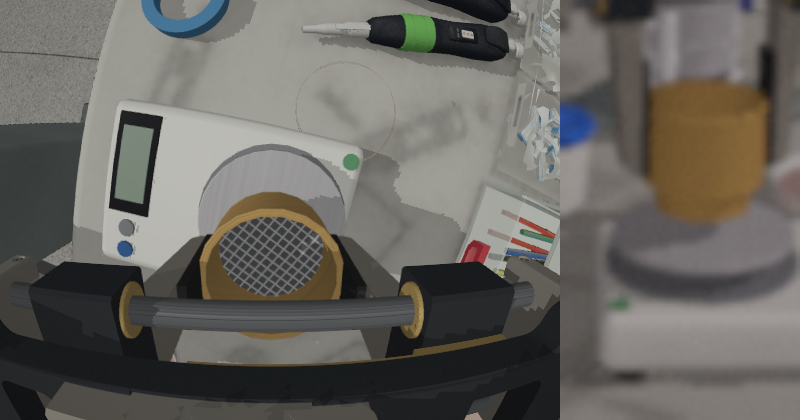

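Run:
```python
from h import *
import pickle
c,s=pickle.load(open("w.pkl","rb"));w=np.load("w.npy")
e=cv2.Canny(cv2.GaussianBlur(cv2.cvtColor(w,cv2.COLOR_RGB2GRAY),(3,3),0),25,60)
v,u=np.nonzero(e[:232]);Q=np.array([onz(c,a,b,.06,True) for a,b in zip(u,v)])
p=np.array([.511,.155])
from scipy.optimize import least_squares
for t in(.005,.003,.002):
    S=Q[abs(np.hypot(*(Q[:,:2]-p).T)-.05)<t]
    p=least_squares(lambda x:np.hypot(*(S[:,:2]-x).T)-.05,p,loss="soft_l1",f_scale=.0005).x
print("pan",p,len(S))
z=s['tcp_pos'][2]+.0376
R=np.array([onz(c,a,b,z,True) for a,b in((200.5,263),(343,263),(272,208.5),(227,223),(317,223),(272,339),(244,334),(300,334))])
r=circ(R);print("brass",r[0],r[1]);print("shift",tool(s,np.r_[p-r[0],0]),"tcpwise",tool(s,np.r_[p-s['tcp_pos'][:2],0]))
```

```text
pan [0.51059821 0.15796439] 441
brass [0.5123346  0.15217183] 0.0333954367877174
shift [ 6.  -0.2  0. ] tcpwise [4.2 0.9 0. ]
```

Run:
```python
from h import *
from scipy.optimize import least_squares
for n,f in(("scene","a.npy"),("side","b.npy")):
    c=manip.get_calibration(n);im=np.load(f)
    e=cv2.Canny(cv2.GaussianBlur(cv2.cvtColor(im,cv2.COLOR_RGB2GRAY),(3,3),0),20,50)
    v,u=np.nonzero(e);Q=np.array([onz(c,a,b,.06) for a,b in zip(u,v)]);p=np.array([.511,.155])
    for t in(.006,.004,.0025):
        S=Q[abs(np.hypot(*(Q[:,:2]-p).T)-.05)<t]
        p=least_squares(lambda x:np.hypot(*(S[:,:2]-x).T)-.05,p,loss="soft_l1",f_scale=.0005).x
    print(n,"pan",p,len(S))
a=manip.capture("scene");b=manip.capture("side")
cv2.imwrite("pics/11.png",np.hstack([cv2.resize(a[170:250,210:310],(480,384),interpolation=2),cv2.resize(b[185:265,255:320],(312,384),interpolation=2)])[:,:,::-1])
s=manip.state()
for n in("scene","side"):
    c=manip.get_calibration(n);print(n,"TCP axis at foot projects",proj(c,np.r_[s["tcp_pos"][:2],s["tcp_pos"][2]-.022]),"rim",proj(c,np.r_[s["tcp_pos"][:2],s["tcp_pos"][2]+.0376]))
```

```text
scene pan [0.50652225 0.15542848] 91
side pan [0.51019861 0.16103775] 52
scene TCP axis at foot projects (np.float64(260.20163482558667), np.float64(205.83091267326267)) rim (np.float64(259.3905622932504), np.float64(189.31787652928287))
side TCP axis at foot projects (np.float64(287.69616245456086), np.float64(222.68393562878984)) rim (np.float64(288.33175440178627), np.float64(197.89140178339608))
```

View pics/11.png

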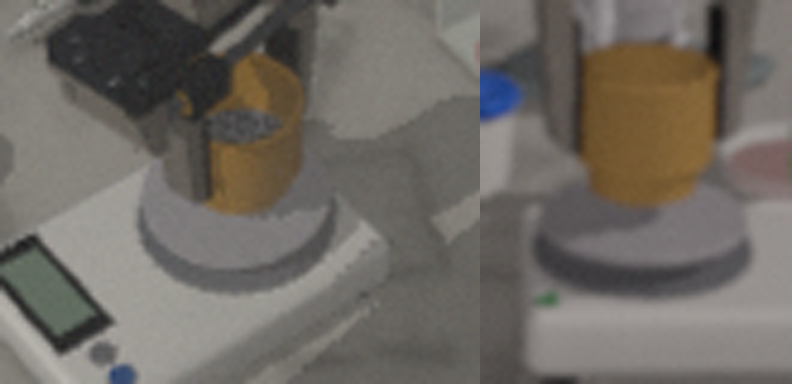

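```bash
python3 -m jog '[[4.5,1,0,0,60],[4.5,1,4,0,60],[4.5,1,8,0,60],[4.5,1,10,0,60],[4.5,1,11,0,60],[4.5,1,11,0,60],[4.5,1,11,0,60]]'
python3 -m jog '[[0,0,0.5,0,60],[0,0,1,0,60],[0,0,1.5,0,60],[0,0,1.5,0,60]]'
python3 -m jog '[[0,0,0.5,0,60],[0,0,1,0,60],[0,0,1,0,60]]'
```

```text
clock: 13.85
tcp_pos: [0.5102, 0.1583, 0.0838]
orientation: [0.611, 0.791, -0.0, 0.0]
contact_force: [0.3, -0.0, -2.6]
grip_width: 0.0646
clock: 14.25
tcp_pos: [0.5101, 0.1585, 0.0823]
orientation: [0.611, 0.792, 0.0, -0.0]
contact_force: [-0.4, -0.7, -2.8]
grip_width: 0.0643
clock: 14.55
tcp_pos: [0.5101, 0.1584, 0.0814]
orientation: [0.611, 0.791, 0.0, -0.0]
contact_force: [-1.8, -0.8, -0.0]
grip_width: 0.0646
```

Weight is now on the pan (force −2.8 → 0 N). Releasing.

```bash
python3 -m jog '[[0,0,0,0,71],[0,0,0,0,73],[0,0,0,0,76],[0,0,0,0,82],[0,0,0,0,90],[0,0,0,0,100],[0,0,0,0,100],[0,0,0,0,100]]'
python3 -m jog '[[0,0,-10,0,100],[0,0,-35,0,100],[0,0,-70,0,100],[0,0,-105,0,100],[0,0,-130,0,100],[0,0,-130,0,100],[0,0,-130,0,100]]'
python3 -m jog '[[-60,0,-10,0,100],[-110,0,-10,0,100],[-120,0,-10,0,100],[-120,0,-10,0,100],[-120,0,-10,0,100]]'
python3 - <<'E'
from h import *
import pickle
c=manip.get_calibration("wrist");s=manip.state();w=manip.capture("wrist");np.save("w.npy",w);pickle.dump((c,s),open("w.pkl","wb"))
a=manip.capture("scene");b=manip.capture("side")
print(s['tcp_pos'],s['contact_force'].round(1))
o=np.hstack([cv2.resize(w[0:300],(480,257)),cv2.resize(b[130:280,230:330],(320,480))[:257]])
o=np.vstack([cv2.resize(w,(560,420))])
r=np.vstack([cv2.resize(b[175:275,255:335],(240,300)),cv2.resize(a[160:260,200:320],(240,200))[:120]])
cv2.imwrite("pics/12.png",np.hstack([o,r])[:,:,::-1])
E
```

```text
clock: 15.35
tcp_pos: [0.5101, 0.1585, 0.0813]
orientation: [0.611, 0.792, 0.0, 0.0]
contact_force: [0.4, 0.2, -0.7]
grip_width: 0.092
clock: 16.05
tcp_pos: [0.5101, 0.1586, 0.2118]
orientation: [0.611, 0.792, 0.001, -0.0]
contact_force: [-0.0, 0.1, -0.3]
grip_width: 0.0921
clock: 16.55
tcp_pos: [0.5396, 0.0426, 0.2201]
orientation: [0.611, 0.791, -0.001, -0.001]
contact_force: [0.1, 1.2, 0.3]
grip_width: 0.0913
[0.53963392 0.04260743 0.22013904] [0.1 1.2 0.3]
```

View pics/12.png

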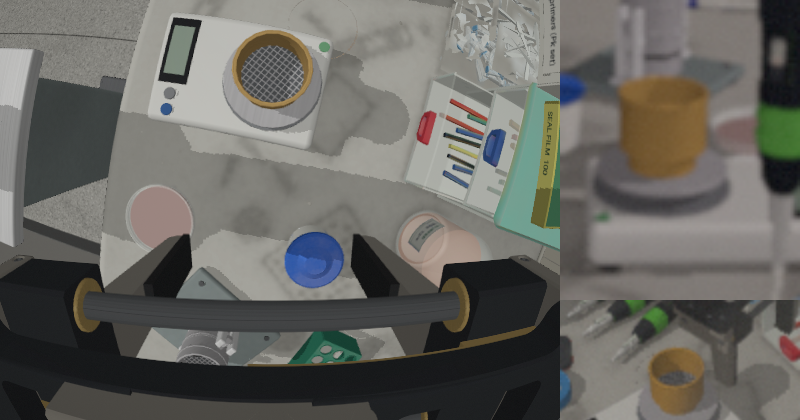

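The sieve stands upright on the pan (rim near (272,70)), the steel sieve is in its stand, and the bystanders look unmoved. One numeric centring check.

Run:
```python
from h import *
import pickle
from scipy.optimize import least_squares
c,s=pickle.load(open("w.pkl","rb"));w=np.load("w.npy")
def fit(c,im,z,r,p,fish,near=None):
    e=cv2.Canny(cv2.GaussianBlur(cv2.cvtColor(im,cv2.COLOR_RGB2GRAY),(3,3),0),20,50)
    v,u=np.nonzero(e);o=v<230;v,u=v[o],u[o];Q=np.array([onz(c,a,b,z,fish) for a,b in zip(u,v)]);p=np.array(p)
    for t in(.006,.004,.0025):
        S=Q[abs(np.hypot(*(Q[:,:2]-p).T)-r)<t]
        p=least_squares(lambda x:np.hypot(*(S[:,:2]-x).T)-r,p,loss="soft_l1",f_scale=.0005).x
    return p.round(4),len(S)
print("wrist pan",fit(c,w,.059,.05,[.51,.157],True),"rim",fit(c,w,.119,.033,[.51,.158],True))
m=brass(w,c,.119,True);k,l,st,ce=cv2.connectedComponentsWithStats(m[:160]);j=1+np.argmax(st[1:,4])
ct=max(cv2.findContours((l==j).astype(np.uint8),0,1)[0],key=len)[:,0]
print("rim mask",robust(np.array([onz(c,u,v,.119,True) for u,v in ct])))
for n in("scene","side"):
    k=manip.get_calibration(n);im=manip.capture(n);print(n,"pan",fit(k,im,.059,.05,[.509,.157],False),"rim",fit(k,im,.119,.033,[.509,.158],False))
```

```text
wrist pan (array([0.5116, 0.1558]), 499) rim (array([0.511 , 0.1572]), 364)
rim mask (array([0.5114, 0.1566]), np.float64(0.033), 214)
scene pan (array([0.5065, 0.1563]), 80) rim (array([0.5096, 0.1562]), 50)
side pan (array([0.5129, 0.1533]), 15) rim (array([0.5104, 0.1575]), 24)
```

Wrist fits put the sieve about 1 mm off the pan's centre. That is good, so I'm handing in.

```bash
python3 -c "
from workcell import manip
print(manip.job_done(), manip.state()['clock'])"
```

```text
the job is handed in; nothing more can be done
the job is handed in; nothing more can be done
```

The brass sieve is now standing upright on the balance pan, released, and the job was handed in after about 17 s of the 64 s. I worked it loose with ±32° turns while easing it up about 0.3 mm per row. I then carried it over and lowered it until the wrist force went from −2.8 N to 0 N.

**Steel sieve:** it stayed down. Its seam showed on the same pixel rows in the side camera at the start, at 5 mm and 13 mm of lift, and after it was clear.

**Centring:** the last wrist-camera fits put the sieve about 1–1.5 mm from the pan's centre. The other two cameras disagree: the scene camera gives 3 mm, and the side camera 5 mm from only 15 to 24 edge points. I trusted the wrist view.

**Everything else:** the gripper is open, about 12 cm from the sieve and touching nothing. In the last picture the sieve was upright, and the bystanders in view looked unmoved. I judged that by eye and did not measure it, and the tape roll was not fully in view.

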